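# Pin the gate bar of the shaker shut

### The job

Get the shaker ready to run: swing its gate bar shut in front of the vial box until its end stands in the fork, then work the bar along its length by the black knob until the eye in its end lines up with the fork's holes, and thread the red-headed pin down through fork and eye until its collar sits fully home on the fork. Feel your way and never force the pin; leave the vial box and the tip box where they stand.

Things in the scene. Friction and masses are not known exactly. Their poses are not given: they have to be found in the camera images.
- shaker: Low white orbital shaker, 208 x 210 x 76 mm high, fixed on the bench; origin under its centre, front (control panel) to its -x, z up. The vial box stands on its platform. Along its left (+y) edge: pivot post at the back, steel fork at the front, gate bar between. A black bush 22 mm tall at [-0.092, 0] on the platform keeps the pin upright; fingers have most room along the shaker's y.
- clevis_hole (a point): Centre of the hole's mouth on top of the fork, at [-0.095, 0.080, 0.126] in the shaker's frame. Upright hole 9.9 mm wide through the upper lug (126 down to 112 mm high) and the lower one (96 to 76 mm); the bar's eye enters the gap between from +y. A sprung ball in the lower hole mostly stops a dropped pin 4 to 10 mm short of home; a push of up to 12 N brings it past.
- gate_swivel: Swivel on the pivot post with the gate bar it carries, a round rod ending in a dark eye 25 mm across, 12 mm thick (98 to 110 mm high), hole 12.4 mm. Origin on the upright swing axis, at [0.078, 0.080, 0.104] in the shaker's frame; the bar runs along its -x. Shut, against its stop, its axes are parallel to the shaker's; found swung out 0.35 to 0.75 rad to +y, stays where left (0.05 N m).
- knob_mid (a point): Middle of the black knob (18 mm across, 30 tall, middle 150 mm high) clamped on the gate bar, no one knows where: the eye's centre lies 54 to 86 mm farther along. The bar slides lengthwise in the swivel, 10 mm either way of where the eye meets the fork's holes, against 3 N of friction; found drawn back (to the pivot) 6.5 to 10 mm. Bar shut: y is 0.080 in the shaker's frame.
- pin: Clevis pin 68 mm long, 60 to 105 g, z up along it; origin at the tip of its round nose; shank 9 mm wide. 15 mm collar at 44 mm, above it a red head 22 mm across to hold, 49 to 68 mm. Starts upright in the bush. Origin height: 76 mm in the bush, 110 resting on the eye not aligned, 86 to 92 held up by the sprung ball, 82 fully home.
- vial_box: Lilac vial box with clear lid, 138 x 132 x 62 mm, loose on the platform beside the gate bar; origin under its centre.
- tip_box: Blue pipette-tip box, 82 x 122 x 82 mm, on the bench right of the shaker; a bystander.
Things that resemble listed ones, but are neither listed nor needed, are in the scene too. There is more than one size of the pin; the job needs the smaller.

How it is judged:
On the way, in this order (a step that is already met when the one before it is completed fails the run):
1. the gate bar is swung shut, its end in the fork (y of knob_mid in the frame of shaker between 0.076 and 0.084 m), for 0.2 s.
2. the pin is through the upper lug and the bar's eye (all of step 1 and horizontal distance between pin and clevis_hole below 0.003 m and angle between pin's own z axis and vertical below 0.08 rad and z of pin in the frame of shaker below 0.096 m), for 0.1 s.
At the end, for the whole second after the job is handed in: The bar is shut (knob within 4 mm of its shut line), the pin upright in the fork's hole (within 3 mm of its axis), through the eye and home (collar within 3 mm of the fork), at rest and released; the vial box within 20 mm of where it stood (all of step 1 and horizontal distance between pin and clevis_hole below 0.003 m and angle between pin's own z axis and vertical below 0.08 rad and z of pin in the frame of shaker below 0.085 m and linear speed of pin below 0.02 m/s and distance of vial_box from where it was at the start of the episode below 0.02 m); the robot touches nothing.
It fails at once if the pin is forced: more than 15 N between the pin and the gate bar or its eye (contact force between pin and gate_swivel above 15 N).
It fails at once if the vial box is pushed more than 25 mm or tipped (distance of vial_box from where it was at the start of the episode above 0.025 m or angle between vial_box's own z axis and vertical above 0.2 rad).
It fails at once if the tip box is moved more than 20 mm (distance of tip_box from where it was at the start of the episode above 0.02 m).
It also fails if it takes over 72 s, if anything falls off the work surface, if the arm or the gripper's body presses on something with over 40 N, if the wrist force passes 120 N, or if a joint passes its speed limit or range.

### The arm

A 6-joint arm with a two-finger parallel gripper is mounted at the origin on a cart in front of the work surface, level with it; the furniture and walls round the work are solid. World frame = base frame: x ahead of the robot, y to its left, z up, the work surface at z = 0. Lengths are in m, angles in rad, forces in N, time in s.
With the tool pointing down it reaches from about 0.35 to 0.775 m from the base axis. Payload 5.5 kg.
Tool frame: the origin (TCP) lies on the centre line of the jaws, within the pads' length; the fingertips stand 11 mm ahead of it and the grasp point (between the pads) lies 8 mm behind it; z points along the fingers, y is the line along which they close (so a half turn about z gives the same grasp; the last joint's range is limited). The gripper opens to 85 mm and grips with 20 to 120 N. Pads are 22 mm wide; open, the fingers measure 114 mm over their backs; the gripper's body (76 mm by 85 mm) begins 54 mm behind the grasp point. The pads swing forward as they close: fully open they stand 13 mm farther back than shut.
Start: joints at [1.206, 0.313, 0.046, 1.304, 0, 1.431], TCP at [0.128, 0.561, 0.242] pointing down, gripper open.
Joint ranges: [-2.76, 2.76], [-0.86, 1.69], [-1.03, 1.26], [-2.2, 2.34], [-1.47, 1.5], [-3.14, 3.14]. Speed limits (rad/s): [2.57, 2.57, 3.14, 3.14, 3.14, 3.14].

### API

Orientations are given as a unit quaternion [w, x, y, z].
In Python, from workcell import get_state, eyes, env gives the robot as it stands.
- The arm moves only by the shell command python3 -m inch 'ROWS' [OPENING] [FORCE]. ROWS is JSON, one flat list of numbers, 4 for each row, row after row: the shift along the tool's x, y, z in cm, then the turn about the tool's z in rad. A call has exactly 5 rows; each row shifts and turns the commanded pose from where the row before left it, along the tool's axes as they then stand; what a row does not reach is not made up. A row lasts 1/12 s, in which the tool goes at most 41.7 mm and 7.16 degrees, less where a joint would pass 70% of its speed; a pose out of reach is approached as far as the arm can. A call is refused whole if a number of a shift passes 4.17 or a number of a turn 0.125, either way. A call with a gripper value outside its range is refused whole. OPENING is the opening, from -1 (shut) to 1 (fully open), set as the call begins (- or left out, the last holds). The fingers move at their own pace and stop on an object; FORCE is the grip in N (left out, the last holds). Time passes only in rows, so rows that do not move let the fingers close, or fill a call up. It gives the time, the measured TCP pose, the force, the opening and the grip force at its end, in the units of the state.
- get_state(): the state, without advancing time (a new reading comes with each control period).
- eyes.read_camera(name): name is "scene" or "top" or "wrist"; returns the picture (420x560x3 uint8, red, green, blue); there is no depth.
- eyes.camera_info(name): a dict with "fovy" (degrees; the focal length in pixels is half the picture's height over the tangent of half this angle, whatever the lens; pixels are square), "cx", "cy" (the principal point, pixels), "xyz" and "orientation" of the camera in the world. Camera axes: x right, y down, z forward; pixel columns grow to the right and rows downward; lengths in m; the calibration is good to about 2 mm. A picture is of the moment at which its call begins: read the wrist's pose just before it. camera_info takes no time and is no camera call; for the wrist camera it gives the pose at the moment of the call.
- env.hand_in(): hands the job in; it is judged then, once.
The state is a dict: "clock": time; "joint_pos": joint angles; "qvel": joint speeds; "tau": joint torques, N m; "tcp_pos": TCP position; "orientation": TCP orientation; "wrist_force": force on the tool from outside, world axes, zero at the start; "ft_torque": the same for the moment, N m; "finger_gap": finger opening in m; "grip_force": force on a finger pad.
Only numpy, scipy, OpenCV 4.12 (cv2) and the standard library are available. Lean on these libraries where they do the work, as an engineer would, in place of code of your own. Each camera call takes 0.05 s, during which the arm holds its last target. There are 200 camera calls.

## Working session

There is one attempt and no reset: what is moved stays moved. The work goes in short steps, Python scripts to look and compute and a shell command to move; the robot and the scene stay as the last step left them, time stands still between calls to the robot, and variables do not carry over. Pictures are saved under pics/ and viewed, at most 12 in all, crops included, and the job is handed in when it is done.

```bash
ls; mkdir -p pics
python3 - <<'E'
from workcell import get_state, eyes, env
import cv2
s=get_state(); print(s)
for n in ("scene","top","wrist"):
    print(n,eyes.camera_info(n))
    im=eyes.read_camera(n); cv2.imwrite(f"pics/{n}0.png",im[:,:,::-1])
E
```

```text
pics
{'clock': 0.0, 'joint_pos': array([1.20641558e+00, 3.13985198e-01, 4.49441227e-02, 1.30357040e+00,
       3.82741399e-05, 1.43122020e+00]), 'qvel': array([-0.00168439,  0.00080476,  0.00134967,  0.0009225 , -0.00048907,
        0.00072691]), 'tau': array([-8.10156671e-04, -4.80623710e+01,  2.98536730e+01,  1.93646637e-02,
       -6.22366474e-05, -1.77813700e-06]), 'tcp_pos': array([0.12798402, 0.56006908, 0.24140323]), 'orientation': array([-2.44809901e-04,  1.12165745e-01,  9.93689097e-01, -8.74144264e-04]), 'wrist_force': array([-0.07576167, -0.20950471,  0.23795529]), 'ft_torque': array([0.00725391, 0.01474603, 0.03132065]), 'grip_force': 0.0, 'finger_gap': 0.08531218710593678}
scene {'fovy': 49.80781060742889, 'cx': 271.6289767968515, 'cy': 207.51638807813268, 'xyz': array([-0.02701088,  0.24140925,  0.46809172]), 'orientation': array([ 0.17935079, -0.26828111,  0.78959045, -0.52192476])}
top {'fovy': 50.079762781521794, 'cx': 285.4571372972661, 'cy': 217.20518406661625, 'xyz': array([ 0.29019449, -0.40640452,  0.93085973]), 'orientation': array([-0.07442447,  0.74381874, -0.6605587 ,  0.06969136])}
wrist {'fovy': 71.3939765793791, 'cx': 278.6258096698976, 'cy': 215.01083044252496, 'xyz': array([0.04680925, 0.57842447, 0.37128973]), 'orientation': array([0.12829119, 0.77103884, 0.61553546, 0.10077987])}
```

View pics/scene0.png

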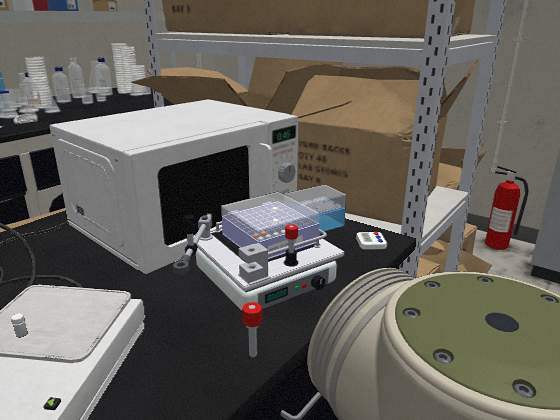

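View pics/top0.png

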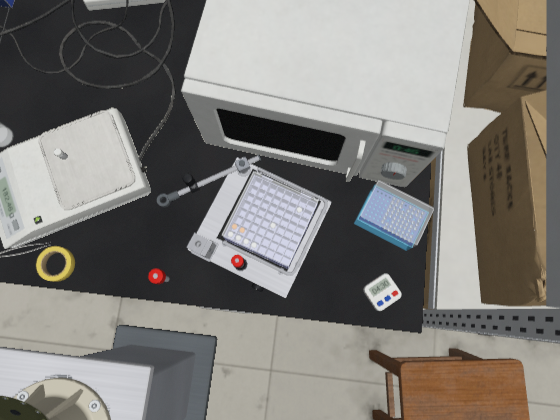

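The scene view shows the shaker mid-picture: fork at (253,262), pin in its bush at (291,240), bar swung out to the left with its eye at (181,264), and a larger decoy pin on the bench at (252,325). The top view shows the fork at (202,245), pin (237,261), eye (164,200), knob (190,181) and pivot (241,163). I'll zoom in on the top view.

Run:
```python
import cv2
a=cv2.imread("pics/top0.png")[145:305,145:345]; cv2.imwrite("pics/topc.png",cv2.resize(a,(800,640),interpolation=cv2.INTER_CUBIC)[:600])
```

```text
(no output)
```

View pics/topc.png

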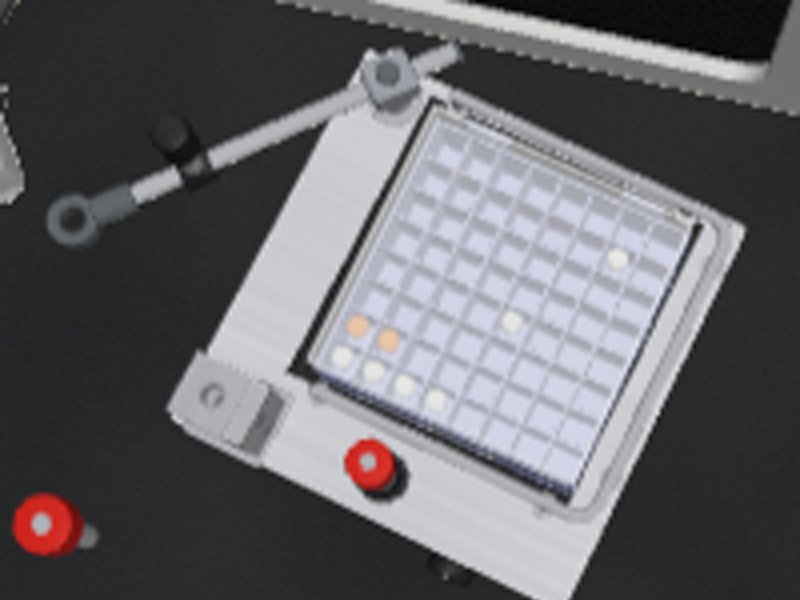

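The crop (4x, origin 145,145) gives these full-image positions: hole (197.8,243.8), pin head top (237.3,260.4), swivel top (242.5,163), eye (163,200), knob top (188,178), platform back-right corner (331,203).

```bash
cat > h.py <<'E'
import numpy as np
from workcell import get_state, eyes, env
from scipy.spatial.transform import Rotation as R
def rot(q): return R.from_quat(np.roll(np.asarray(q),-1))
def plane(ci,uv,z,H=420):
    f=H/2/np.tan(np.radians(ci["fovy"])/2)
    d=rot(ci["orientation"]).apply([(uv[0]-ci["cx"])/f,(uv[1]-ci["cy"])/f,1])
    return ci["xyz"]+d*(z-ci["xyz"][2])/d[2]
def proj(ci,p,H=420):
    f=H/2/np.tan(np.radians(ci["fovy"])/2)
    c=rot(ci["orientation"]).inv().apply(np.asarray(p)-ci["xyz"])
    return np.array([c[0]/c[2]*f+ci["cx"],c[1]/c[2]*f+ci["cy"]])
E
python3 - <<'E'
from h import *
from scipy.optimize import least_squares
ci=eyes.camera_info("top")
P=[((197.8,243.8),(-.095,.08,.126)),((237.3,260.4),(-.092,0,.144)),((242.5,163),(.078,.08,.12)),((331,203),(.104,-.105,.076))]
W=np.array([plane(ci,u,p[2]) for u,p in P]); L=np.array([p for u,p in P])
def T(v,p): 
    c,s=np.cos(v[2]),np.sin(v[2]); p=np.atleast_2d(p); return np.c_[v[0]+c*p[:,0]-s*p[:,1],v[1]+s*p[:,0]+c*p[:,1]]
r=least_squares(lambda v:(T(v,L)-W[:,:2]).ravel(),[.5,-.3,0]); v=r.x
print("shaker",v,"res mm",r.fun.reshape(-1,2)*1e3); print(W)
eye=plane(ci,(163,200),.108)[:2]; kn=plane(ci,(188,178),.165)[:2]; pv=T(v,(.078,.08))[0]
print("eye",eye,"knob",kn,"piv",pv,"hole",T(v,(-.095,.08)),"pin",T(v,(-.092,0)))
for n,q in(("eye",eye),("knob",kn)):
    d=pv-q; print(n,"r",np.hypot(*d),"swing",np.arctan2(d[1],d[0])-v[2])
print("decoy",plane(ci,(155.5,276),.075))
E
```

```text
shaker [ 0.44920423 -0.34578677 -0.3593832 ] res mm [[-0.37417643  2.30010729]
 [-2.68491805  3.3170549 ]
 [-1.27889618 -0.20151276]
 [ 4.33799067 -5.41564944]]
[[ 0.38878333 -0.23978656  0.126     ]
 [ 0.36576667 -0.31674771  0.144     ]
 [ 0.55163576 -0.29812851  0.12      ]
 [ 0.50529391 -0.47523957  0.076     ]]
eye [ 0.46541728 -0.15807382] knob [ 0.49807028 -0.21223135] piv [ 0.55035687 -0.29833002] hole [[ 0.38840916 -0.23748645]] pin [[ 0.36308175 -0.31343066]]
eye r 0.1639711425243342 swing -0.6668838685130647
knob r 0.10073166019295456 swing -0.6656528798670447
decoy [ 0.32488618 -0.15955038  0.075     ]
```

Run:
```python
from h import *
t=eyes.camera_info("top"); s=eyes.camera_info("scene")
print(plane(s,(140,266),0),plane(t,(213,143),0),plane(t,(352,178),0))
for z in (.2,.25,.3): print(z,plane(t,(186,80),z),plane(t,(446,132),z),plane(s,(132,146),z))
v=np.array([.4503,-.3472,-.342])
c_,s_=np.cos(v[2]),np.sin(v[2]); T=lambda p:np.array([v[0]+c_*p[0]-s_*p[1],v[1]+s_*p[0]+c_*p[1]])
for n,p in dict(hole=(-.095,.08,.126),pin=(-.092,0,.144),piv=(.078,.08,.12)).items(): 
    w=np.r_[T(p),p[2]]; print(n,w,proj(t,w),proj(s,w))
for n,p in dict(eye=(.4654,-.1581,.108),knob=(.4981,-.2122,.165)).items(): print(n,proj(s,p))
```

```text
[ 0.67483752 -0.22763053  0.        ] [ 0.62802557 -0.21179563  0.        ] [ 0.58494278 -0.52094302  0.        ]
0.2 [ 0.66636141 -0.18851034  0.2       ] [ 0.62360215 -0.65081735  0.2       ] [ 0.82360046 -0.34779792  0.2       ]
0.25 [ 0.64062686 -0.20341704  0.25      ] [ 0.60079287 -0.63409643  0.25      ] [ 0.66495861 -0.23790882  0.25      ]
0.3 [ 0.61489231 -0.21832374  0.3       ] [ 0.57798359 -0.61737552  0.3       ] [ 0.50631676 -0.12801971  0.3       ]
hole [ 0.3876316 -0.2399728  0.126    ] [197.80191052 244.44052235] [250.75259178 249.74892966]
pin [ 0.36362811 -0.31634578  0.144     ] [236.90238192 261.58428489] [291.14445481 226.95399588]
piv [ 0.55061245 -0.29799215  0.12      ] [242.35418365 163.50561141] [204.52995543 215.95727219]
eye [179.33651312 265.36783227]
knob [187.98024163 215.80173986]
```

```bash
python3 -m inch '[-2.7,-2.19,0,0,-2.7,-2.19,0,0,-2.7,-2.19,0,0,-2.7,-2.19,0,0,-2.7,-2.19,0,0]' 1 30
python3 -m inch '[-2.7,-2.19,0,0,-2.7,-2.19,0,0,-2.7,-2.19,0,0,-2.7,-2.19,0,0,-2.7,-2.19,0,0]' 
python3 -m inch '[-2.7,-2.19,0,0,-2.7,-2.19,0,0,-2.7,-2.19,0,0,-2.7,-2.19,0,0,-2.7,-2.19,0,0]'
```

```text
clock: 0.57
tcp_pos: [0.2358, 0.4223, 0.242]
orientation: [-0.0, 0.112, 0.994, -0.0]
wrist_force: [0.4, 0.2, 0.8]
finger_gap: 0.0851
grip_force: 0.0
clock: 0.98
tcp_pos: [0.3431, 0.2854, 0.2423]
orientation: [0.0, 0.112, 0.994, 0.0]
wrist_force: [0.7, 0.0, 0.1]
finger_gap: 0.0852
grip_force: 0.0
clock: 1.4
tcp_pos: [0.4504, 0.1485, 0.2422]
orientation: [-0.0, 0.112, 0.994, 0.0]
wrist_force: [0.2, 0.4, -0.4]
finger_gap: 0.0854
grip_force: 0.0
```

```bash
python3 -m inch '[-1.27,-3.42,0,0,-1.27,-3.42,0,0,-1.27,-3.42,0,0,-1.27,-3.42,0,0,-1.27,-3.42,0,0]' 
python3 -m inch '[-1.27,-3.42,0,0,-1.27,-3.42,0,0,-1.27,-3.42,0,0,-1.27,-3.42,0,0,-1.27,-3.42,0,0]' 
python3 -m inch '[0,0,0,-0.12,0,0,0,-0.12,0,0,0,-0.12,0,0,0,-0.12,0,0,0,-0.12]'
python3 -m inch '[0,0,0,-0.12,0,0,0,-0.05,0,0,0,0,0,0,0,0,0,0,0,0]'
python3 - <<'E'
from h import *
import cv2
ci=eyes.camera_info("wrist"); im=eyes.read_camera("wrist"); cv2.imwrite("pics/w1.png",im[:,:,::-1])
print(ci, get_state()["joint_pos"])
print(proj(ci,(.4981,-.2122,.165)),proj(ci,(.4654,-.1581,.108)),proj(ci,(.3876,-.24,.126)))
E
```

```text
clock: 1.82
tcp_pos: [0.4733, -0.0325, 0.2421]
orientation: [-0.0, 0.112, 0.994, 0.0]
wrist_force: [1.3, 0.5, 0.4]
finger_gap: 0.0851
grip_force: 0.0
clock: 2.23
tcp_pos: [0.4971, -0.2134, 0.242]
orientation: [-0.0, 0.112, 0.994, 0.0]
wrist_force: [0.8, 0.5, -0.4]
finger_gap: 0.0855
grip_force: 0.0
clock: 2.65
tcp_pos: [0.4971, -0.2118, 0.2418]
orientation: [-0.0, -0.189, 0.982, 0.0]
wrist_force: [-0.5, -0.3, -0.6]
finger_gap: 0.0854
grip_force: 0.0
clock: 3.07
tcp_pos: [0.4972, -0.2116, 0.2421]
orientation: [-0.0, -0.269, 0.963, 0.0]
wrist_force: [0.3, -0.1, 0.5]
finger_gap: 0.0854
grip_force: 0.0
{'fovy': 71.3939765793791, 'cx': 278.6258096698976, 'cy': 215.01083044252496, 'xyz': array([ 0.42584753, -0.25474192,  0.37188235]), 'orientation': array([0.08030214, 0.48419228, 0.85969127, 0.14156384])} [-5.50961206e-01  2.46176841e-01 -4.48535968e-02  1.28008118e+00
  1.26092351e-04 -1.09496622e+00]
[277.50366706 232.00111308] [344.53258743 209.44942009] [321.10733324  81.4650021 ]
```

View pics/w1.png

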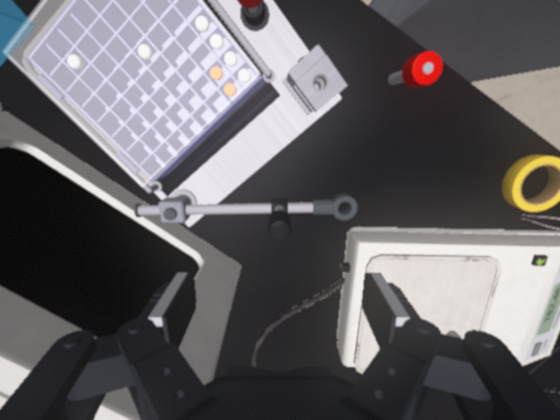

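The wrist view confirms the estimates: eye (344,208), knob (280,205 base, 230 top), swivel (172,210), fork hole (320,82), balance and microwave clear of the fingers.

Run:
```python
from h import *
import cv2
ci=eyes.camera_info("wrist")
im=cv2.imread("pics/w1.png"); 
a=cv2.resize(im[180:250,140:370],None,fx=3.4,fy=3.4,interpolation=cv2.INTER_CUBIC)
b=cv2.resize(im[40:110,260:490],None,fx=3.4,fy=3.4,interpolation=cv2.INTER_CUBIC)
cv2.imwrite("pics/w1c.png",cv2.vconcat([a,b]))
e=plane(ci,(344.5,207.5),.108);k=plane(ci,(280,228),.165);p=plane(ci,(172,211),.115)
print(e,k,p,"hole",plane(ci,(319.5,82),.126)); print(np.linalg.norm((e-p)[:2]),np.linalg.norm((e-k)[:2]))
```

```text
[ 0.46386546 -0.15926164  0.108     ] [ 0.49436879 -0.21227893  0.165     ] [ 0.54831957 -0.29610698  0.115     ] hole [ 0.38859421 -0.24089642  0.126     ]
0.1608077872523938 0.06116605853183771
```

View pics/w1c.png

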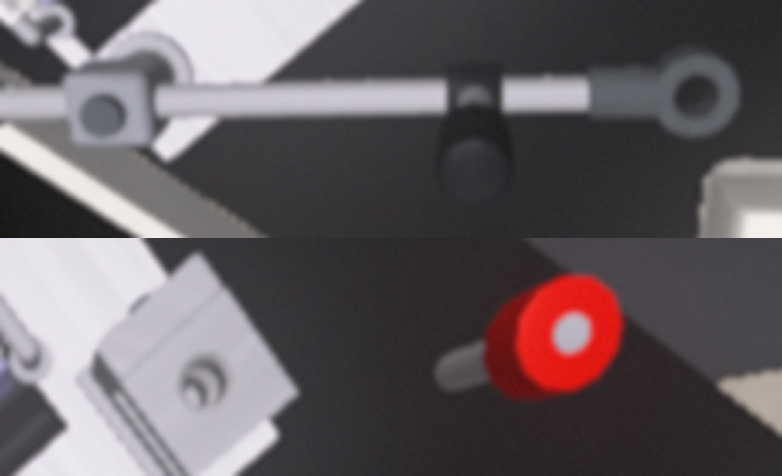

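The crop shows the eye centre at (345.3,208), the knob top at (279.7,230) and the fork hole at (319.7,82.3). The knob is under the TCP, so I'll descend and grip it.

```bash
python3 -m inch '[0,0,2.5,0,0,0,2.5,0,0,0,2,0,0,0,1,0,0,0,1,0]' 
python3 -m inch '[0,0,0,0,0,0,0,0,0,0,0,0,0,0,0,0,0,0,0,0]' -1 30
python3 -m inch '[0,0,0,0,0,0,0,0,0,0,0,0,0,0,0,0,0,0,0,0]'
python3 - <<'E'
from h import *
import cv2
s=get_state();print(s["tcp_pos"],s["finger_gap"],s["ft_torque"])
cv2.imwrite("pics/w2.png",eyes.read_camera("wrist")[:,:,::-1])
E
```

```text
clock: 3.53
tcp_pos: [0.497, -0.2114, 0.1513]
orientation: [-0.0, -0.269, 0.963, 0.0]
wrist_force: [0.5, -0.6, 0.5]
finger_gap: 0.0853
grip_force: 0.0
clock: 3.95
tcp_pos: [0.498, -0.212, 0.1534]
orientation: [0.001, -0.269, 0.963, -0.001]
wrist_force: [-0.6, 0.5, -0.8]
finger_gap: 0.0255
grip_force: 0.0
clock: 4.37
tcp_pos: [0.4973, -0.2111, 0.1529]
orientation: [0.0, -0.269, 0.963, 0.0]
wrist_force: [-2.4, 4.0, 6.1]
finger_gap: 0.0171
grip_force: 30.8
[ 0.49726998 -0.21108344  0.15293132] 0.017069039747426153 [0.68579112 0.38254675 0.03627648]
```

View pics/w2.png

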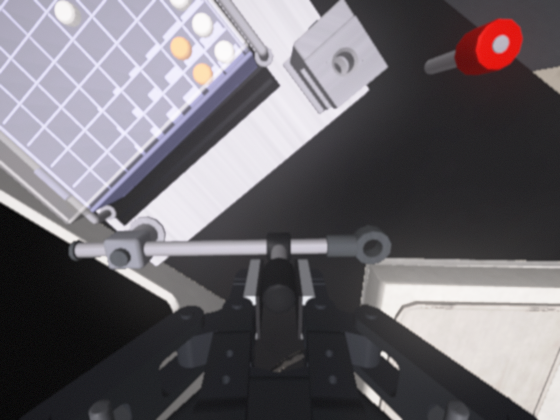

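Knob held between the pads, with the eye at (374,246) and the fork hole at (344,62). I'll measure eye-to-knob, then swing the bar through its arc.

```bash
python3 - <<'E'
from h import *
ci=eyes.camera_info("wrist"); s=get_state(); Rt=rot(s["orientation"])
for n,u,z in(("eye",(374,246),.108),("eye",(374,246),.106),("hole",(344,62),.126),("swivel",(120,258),.12),("clamp",(279,243),.113)):
    w=plane(ci,u,z); print(n,w,"tool",Rt.inv().apply(w-s["tcp_pos"]))
E
python3 -m inch '[0.34,-0.006,0,-0.034,0.34,-0.006,0,-0.034,0.34,-0.006,0,-0.034,0.34,-0.006,0,-0.034,0.34,-0.006,0,-0.034]'
python3 -m inch '[0.34,-0.006,0,-0.034,0.34,-0.006,0,-0.034,0.34,-0.006,0,-0.034,0.34,-0.006,0,-0.034,0.34,-0.006,0,-0.034]'
python3 -m inch '[0.34,-0.006,0,-0.034,0.34,-0.006,0,-0.034,0.34,-0.006,0,-0.034,0.34,-0.006,0,-0.034,0.34,-0.006,0,-0.034]'
```

```text
eye [ 0.46251729 -0.15925857  0.108     ] tool [0.00285323 0.06229969 0.04494323]
eye [ 0.46293705 -0.15816865  0.106     ] tool [0.00193024 0.06301267 0.0469442 ]
hole [ 0.38877733 -0.24041116  0.126     ] tool [0.10798825 0.03120771 0.02685339]
swivel [ 0.54827626 -0.29508151  0.12      ] tool [ 2.68183800e-05 -9.83020633e-02  3.28784857e-02]
clamp [ 0.49110722 -0.21464855  0.113     ] tool [0.00715702 0.00011753 0.03991421]
clock: 4.83
tcp_pos: [0.4836, -0.2216, 0.153]
orientation: [0.0, -0.351, 0.936, -0.0]
wrist_force: [-1.5, 2.4, 5.2]
finger_gap: 0.0168
grip_force: 30.8
clock: 5.25
tcp_pos: [0.4719, -0.2341, 0.1529]
orientation: [0.0, -0.429, 0.903, -0.0]
wrist_force: [-0.9, 0.6, 4.7]
finger_gap: 0.0168
grip_force: 30.7
clock: 5.67
tcp_pos: [0.4625, -0.2485, 0.153]
orientation: [0.0, -0.504, 0.864, -0.001]
wrist_force: [-0.5, 1.2, 3.7]
finger_gap: 0.0171
grip_force: 30.6
```

```bash
python3 -m inch '[0.34,-0.006,0,-0.034,0.34,-0.006,0,-0.034,0.2,-0.006,0,-0.034,0.2,0,0,-0.034,0.1,0,0,-0.034]'
python3 -m inch '[0.1,0,0,0,0.1,0,0,0,0.1,0,0,0,0,0,0,0,0,0,0,0]'
python3 - <<'E'
from h import *
import cv2
ci=eyes.camera_info("wrist"); s=get_state(); print(s["tcp_pos"],s["wrist_force"],s["orientation"])
cv2.imwrite("pics/w3.png",eyes.read_camera("wrist")[:,:,::-1])
E
```

```text
clock: 6.08
tcp_pos: [0.4573, -0.2603, 0.1531]
orientation: [-0.001, -0.575, 0.818, -0.002]
wrist_force: [-2.9, -3.2, 3.3]
finger_gap: 0.0171
grip_force: 30.6
clock: 6.5
tcp_pos: [0.4566, -0.262, 0.1528]
orientation: [0.0, -0.575, 0.818, -0.001]
wrist_force: [-0.7, -2.6, 4.5]
finger_gap: 0.0169
grip_force: 30.8
[ 0.45655609 -0.2619751   0.15277452] [-0.68100092 -2.60646524  4.5067719 ] [ 6.09850763e-05 -5.74764903e-01  8.18318099e-01 -8.89128399e-04]
```

View pics/w3.png

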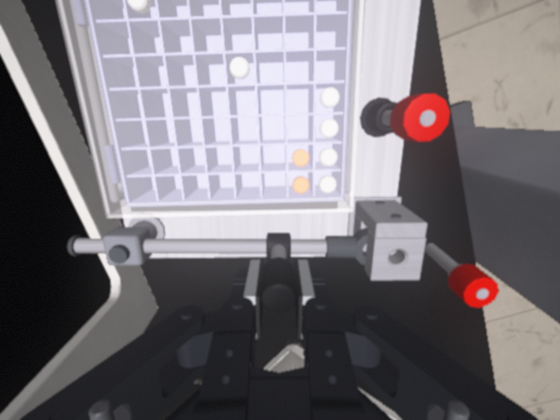

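The view shows the bar level with the eye inside the fork, whose hole is at (397,256); the knob works out at shaker y ≈ 0.080. I'll feel for the rear stop next, moving in small steps.

```bash
python3 - <<'E'
from h import *
ci=eyes.camera_info("wrist"); s=get_state(); Rt=rot(s["orientation"])
w=plane(ci,(397,256.5),.126); print("hole",w,"tool",Rt.inv().apply(w-s["tcp_pos"]))
w=plane(ci,(120,255),.12); print("swivel",w,"tool",Rt.inv().apply(w-s["tcp_pos"]))
E
for i in 1 ; do python3 -m inch '[0,-0.05,0,0,0,-0.05,0,0,0,-0.05,0,0,0,-0.05,0,0,0,0,0,0]'; python3 -m inch '[0,-0.05,0,0,0,-0.05,0,0,0,-0.05,0,0,0,-0.05,0,0,0,0,0,0]'; done
```

```text
hole [ 0.38861433 -0.24219053  0.126     ] tool [0.00444569 0.07062643 0.0266445 ]
swivel [ 0.54747668 -0.29694989  0.12      ] tool [ 0.00204737 -0.09738286  0.03288637]
clock: 6.97
tcp_pos: [0.4568, -0.2618, 0.1526]
orientation: [-0.001, -0.575, 0.818, 0.001]
wrist_force: [-5.8, -1.4, 8.2]
finger_gap: 0.0169
grip_force: 31.2
clock: 7.38
tcp_pos: [0.4571, -0.2616, 0.1524]
orientation: [-0.002, -0.575, 0.818, 0.002]
wrist_force: [-11.2, 0.7, 12.0]
finger_gap: 0.0166
grip_force: 31.6
```

```bash
python3 -m inch '[0,0.25,0,0,0,0.25,0,0,0,0.25,0,0,0,0.25,0,0,0,0,0,0]'
python3 -m inch '[0,0.2,0,0,0,0.2,0,0,0,0.2,0,0,0,0.2,0,0,0,0,0,0]'
python3 -m inch '[0,0.1,0,0,0,0.1,0,0,0,0.1,0,0,0,0.1,0,0,0,0,0,0]'
python3 -m inch '[0,0.1,0,0,0,0.1,0,0,0,0.1,0,0,0,0,0,0,0,0,0,0]'
```

```text
clock: 7.8
tcp_pos: [0.4507, -0.2596, 0.1526]
orientation: [0.0, -0.575, 0.818, -0.001]
wrist_force: [0.7, -3.2, 5.1]
finger_gap: 0.0164
grip_force: 30.8
clock: 8.22
tcp_pos: [0.4425, -0.2565, 0.1524]
orientation: [-0.0, -0.575, 0.818, 0.0]
wrist_force: [0.1, -3.5, 4.8]
finger_gap: 0.0166
grip_force: 30.9
clock: 8.63
tcp_pos: [0.4389, -0.2552, 0.1523]
orientation: [-0.0, -0.575, 0.818, 0.0]
wrist_force: [2.1, -3.0, 3.8]
finger_gap: 0.017
grip_force: 30.9
clock: 9.05
tcp_pos: [0.4375, -0.2547, 0.1524]
orientation: [0.001, -0.575, 0.818, -0.001]
wrist_force: [5.2, -4.6, 2.5]
finger_gap: 0.0167
grip_force: 30.8
```

Stops felt 20 mm apart, as stated; the middle is at TCP x ≈ 0.4476. Backing off to there.

```bash
python3 -m inch '[0,-0.25,0,0,0,-0.25,0,0,0,-0.25,0,0,0,-0.25,0,0,0,-0.1,0,0]'
python3 -m inch '[0,0,0,0,0,0,0,0,0,0,0,0,0,0,0,0,0,0,0,0]'
```

```text
clock: 9.47
tcp_pos: [0.4449, -0.2571, 0.152]
orientation: [-0.001, -0.575, 0.818, 0.002]
wrist_force: [-4.7, -0.4, 9.6]
finger_gap: 0.0163
grip_force: 31.5
clock: 9.88
tcp_pos: [0.445, -0.2571, 0.152]
orientation: [-0.001, -0.575, 0.818, 0.002]
wrist_force: [-2.4, -1.8, 8.3]
finger_gap: 0.0169
grip_force: 31.5
```

```bash
python3 -m inch '[0,-0.1,0,0,0,-0.1,0,0,0,-0.07,0,0,0,0,0,0,0,0,0,0]'
python3 - <<'E'
from h import *
import cv2
ci=eyes.camera_info("wrist"); s=get_state(); print(s["tcp_pos"],s["wrist_force"])
im=eyes.read_camera("wrist")[:,:,::-1]
cv2.imwrite("pics/w4.png",cv2.resize(im[150:330,240:480],None,fx=3.3,fy=3.3,interpolation=cv2.INTER_CUBIC))
E
```

```text
clock: 10.3
tcp_pos: [0.4474, -0.258, 0.1521]
orientation: [-0.001, -0.575, 0.818, 0.002]
wrist_force: [-4.1, -1.9, 8.1]
finger_gap: 0.0168
grip_force: 31.5
[ 0.44737592 -0.25798634  0.15208452] [-4.13684448 -1.91911252  8.06970038]
```

View pics/w4.png

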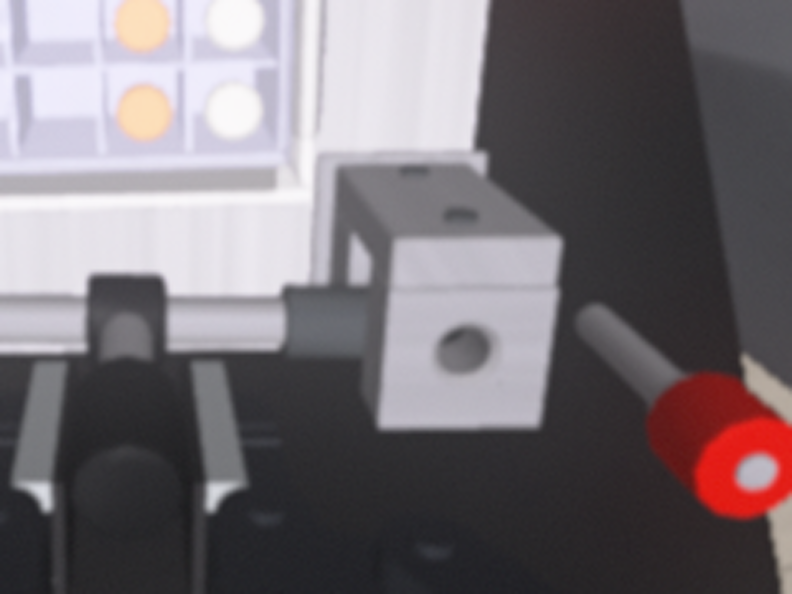

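The crop shows the bar seated in the fork with the hole clear and dark at (468,350). Releasing the knob, then rising and going over to the pin.

```bash
python3 -m inch '[0,0,0,0,0,0,0,0,0,0,0,0,0,0,0,0,0,0,0,0]' 0.3
python3 -m inch '[0,0,-2,0,0,0,-2,0,0,0,-2,0,0,0,-2,0,0,0,-1.5,0]'
python3 -m inch '[1.66,1.19,0,0,1.66,1.19,0,0,1.66,1.19,0,0,1.66,1.19,0,0,1.66,1.19,0,0]'
python3 -m inch '[0,0,0,0.121,0,0,0,0.121,0,0,0,0.121,0,0,0,0.121,0,0,0,0.121]'
python3 -m inch '[0,0,0,0.121,0,0,0,0.121,0,0,0,0.121,0,0,0,0.121,0,0,0,0.121]'
python3 -m inch '[0,0,0,0.121,0,0,0,0.121,0,0,0,0.119,0,0,0,0,0,0,0,0]'
python3 - <<'E'
from h import *
import cv2
ci=eyes.camera_info("wrist"); s=get_state(); print(s["tcp_pos"],s["joint_pos"])
im=eyes.read_camera("wrist")[:,:,::-1]
cv2.imwrite("pics/w5.png",im)
print(proj(ci,(.3636,-.3163,.144)),proj(ci,(.3876,-.24,.126)))
E
```

```text
clock: 10.77
tcp_pos: [0.4487, -0.2582, 0.1516]
orientation: [-0.0, -0.575, 0.818, 0.001]
wrist_force: [-0.5, 0.3, 0.5]
finger_gap: 0.0557
grip_force: 0.0
clock: 11.18
tcp_pos: [0.4493, -0.2588, 0.2487]
orientation: [0.0, -0.575, 0.818, -0.0]
wrist_force: [-0.3, 0.4, 0.0]
finger_gap: 0.0558
grip_force: 0.0
clock: 11.6
tcp_pos: [0.3643, -0.3169, 0.247]
orientation: [0.0, -0.575, 0.818, 0.0]
wrist_force: [1.2, 0.4, 0.6]
finger_gap: 0.0554
grip_force: 0.0
clock: 12.02
tcp_pos: [0.3649, -0.3166, 0.247]
orientation: [-0.0, -0.302, 0.953, 0.0]
wrist_force: [1.5, 0.2, -0.0]
finger_gap: 0.0554
grip_force: 0.0
clock: 12.43
tcp_pos: [0.365, -0.3165, 0.247]
orientation: [-0.0, -0.005, 1.0, 0.0]
wrist_force: [-0.1, -0.9, 0.3]
finger_gap: 0.0554
grip_force: 0.0
clock: 12.85
tcp_pos: [0.365, -0.3166, 0.247]
orientation: [-0.0, 0.17, 0.985, 0.0]
wrist_force: [0.1, 0.3, -0.1]
finger_gap: 0.0554
grip_force: 0.0
[ 0.36501836 -0.31657976  0.24704269] [-8.80876773e-01  1.34539056e-01 -1.71285203e-01  1.26563521e+00
  1.46972971e-04 -5.38525975e-01]
[279.05725305 217.90784601] [367.91484661 208.21961789]
```

View pics/w5.png

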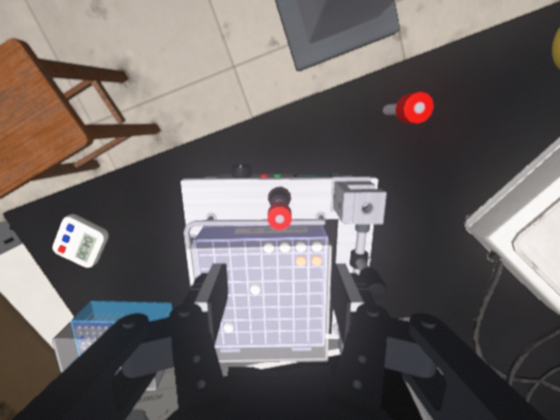

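Pin head at (280,216.5), fork hole at (367,208), both within about 1 px of prediction and the shaker edges square to the image. Descending on the pin.

```bash
python3 -m inch '[0.2,0.04,2.5,0,0,0,2.5,0,0,0,2.5,0,0,0,2.5,0,0,0,1.3,0]'
python3 -m inch '[0,0,0,0,0,0,0,0,0,0,0,0,0,0,0,0,0,0,0,0]' -1 40
python3 -m inch '[0,0,0,0,0,0,0,0,0,0,0,0,0,0,0,0,0,0,0,0]'
```

```text
clock: 13.32
tcp_pos: [0.3623, -0.3144, 0.1315]
orientation: [-0.001, 0.171, 0.985, 0.001]
wrist_force: [-0.2, 0.5, -0.2]
finger_gap: 0.0555
grip_force: 0.0
clock: 13.73
tcp_pos: [0.3639, -0.3164, 0.1354]
orientation: [0.001, 0.172, 0.985, -0.001]
wrist_force: [-0.0, -0.1, -0.6]
finger_gap: 0.0203
grip_force: 39.1
clock: 14.15
tcp_pos: [0.3638, -0.3163, 0.135]
orientation: [0.001, 0.172, 0.985, -0.001]
wrist_force: [0.4, -0.1, 5.5]
finger_gap: 0.0198
grip_force: 39.4
```

```bash
python3 -m inch '[0,0,-1.2,0,0,0,-1.2,0,0,0,-1.2,0,0,0,-1.2,0,0,0,-1.2,0]'
python3 -m inch '[0,0,0,0,0.06,2,0,0,0.1,2.4,0,0,0.1,2.4,0,0,0,1.17,0,0]'
python3 -m inch '[0,0,0,0,0,0,0,0,0,0,0,0,0,0,0,0,0,0,0,0]'
python3 - <<'E'
from h import *
import cv2
ci=eyes.camera_info("wrist"); s=get_state(); print(s["tcp_pos"],s["wrist_force"])
im=eyes.read_camera("wrist")[:,:,::-1]
t=s["tcp_pos"]; print(proj(ci,(t[0],t[1],t[2]+.01)),proj(ci,(t[0],t[1],t[2]-.059)),proj(ci,(.3883,-.2404,.126)))
cv2.imwrite("pics/w6.png",cv2.resize(im[150:300,190:390],None,fx=4,fy=4,interpolation=cv2.INTER_CUBIC))
E
```

```text
clock: 14.57
tcp_pos: [0.3629, -0.3151, 0.1941]
orientation: [-0.001, 0.172, 0.985, 0.001]
wrist_force: [0.2, 0.7, -1.4]
finger_gap: 0.0203
grip_force: 39.4
clock: 14.98
tcp_pos: [0.3874, -0.2373, 0.1931]
orientation: [-0.001, 0.172, 0.985, 0.001]
wrist_force: [-0.7, 0.3, 0.6]
finger_gap: 0.0204
grip_force: 39.5
clock: 15.4
tcp_pos: [0.3878, -0.2406, 0.1941]
orientation: [-0.0, 0.173, 0.985, -0.0]
wrist_force: [-0.5, -0.2, -0.2]
finger_gap: 0.0204
grip_force: 39.5
[ 0.38776808 -0.24064241  0.19411226] [-0.54230989 -0.17917514 -0.16864352]
[279.77504837 298.77590631] [279.48977938 240.54167732] [280.02166447 236.03419405]
```

View pics/w6.png

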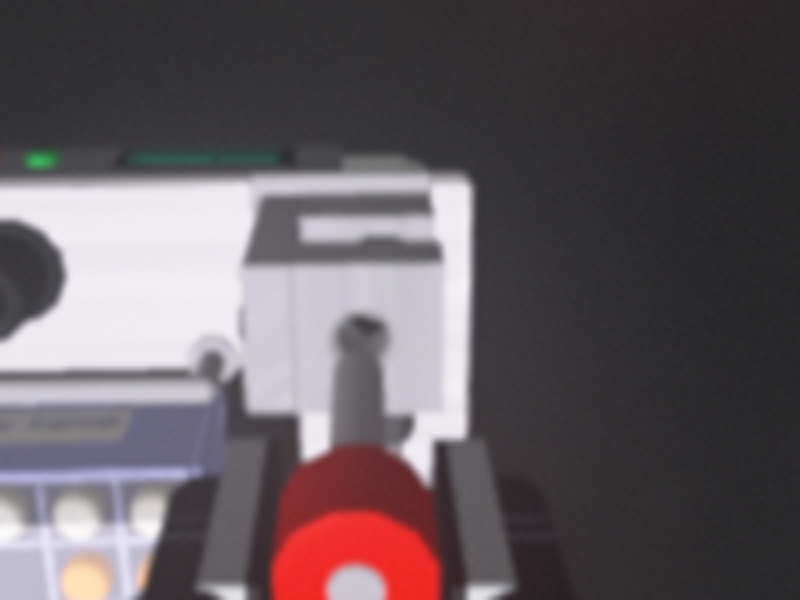

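The crop shows the pin's nose just above the fork hole: hole centre ≈ (361,336), nose ≈ (359,340), so about 0.4 mm short in tool y. Nudging and lowering gently.

```bash
python3 -m inch '[0,0.04,0.2,0,0,0,0.2,0,0,0,0.2,0,0,0,0.2,0,0,0,0.1,0]'
python3 -m inch '[0,0,0.1,0,0,0,0.1,0,0,0,0.1,0,0,0,0,0,0,0,0,0]'
python3 -m inch '[0,0,0.1,0,0,0,0.1,0,0,0,0.1,0,0,0,0,0,0,0,0,0]'
```

```text
clock: 15.87
tcp_pos: [0.3879, -0.2394, 0.1848]
orientation: [-0.0, 0.172, 0.985, 0.0]
wrist_force: [0.0, -0.4, -1.5]
finger_gap: 0.0204
grip_force: 39.5
clock: 16.28
tcp_pos: [0.388, -0.2394, 0.1822]
orientation: [-0.0, 0.172, 0.985, 0.0]
wrist_force: [-0.2, 0.3, 0.1]
finger_gap: 0.0204
grip_force: 39.5
clock: 16.7
tcp_pos: [0.388, -0.2394, 0.1791]
orientation: [-0.0, 0.172, 0.985, 0.0]
wrist_force: [-0.9, 0.5, -1.2]
finger_gap: 0.0202
grip_force: 39.5
```

The nose is 6 mm into the fork with no load, so it has entered the hole. I'll ease it down to the eye.

```bash
python3 -m inch '[0,0,0.1,0,0,0,0.1,0,0,0,0.1,0,0,0,0.1,0,0,0,0.1,0]'
python3 -m inch '[0,0,0.1,0,0,0,0.1,0,0,0,0.1,0,0,0,0,0,0,0,0,0]'
python3 -m inch '[0,0,0.1,0,0,0,0.1,0,0,0,0,0,0,0,0,0,0,0,0,0]'
```

```text
clock: 17.12
tcp_pos: [0.388, -0.2395, 0.1741]
orientation: [-0.0, 0.172, 0.985, 0.0]
wrist_force: [-0.3, 0.4, -0.9]
finger_gap: 0.0201
grip_force: 39.5
clock: 17.53
tcp_pos: [0.388, -0.2394, 0.1711]
orientation: [-0.0, 0.172, 0.985, 0.0]
wrist_force: [0.1, -1.9, -0.7]
finger_gap: 0.0202
grip_force: 39.5
clock: 17.95
tcp_pos: [0.388, -0.2394, 0.1691]
orientation: [-0.0, 0.172, 0.985, 0.0]
wrist_force: [-0.4, 0.3, -1.6]
finger_gap: 0.0202
grip_force: 39.5
```

```bash
python3 -m inch '[0,0,0.1,0,0,0,0.1,0,0,0,0.1,0,0,0,0,0,0,0,0,0]'
python3 -m inch '[0,0,0.1,0,0,0,0.1,0,0,0,0.1,0,0,0,0,0,0,0,0,0]'
```

```text
clock: 18.37
tcp_pos: [0.388, -0.2394, 0.1661]
orientation: [-0.0, 0.172, 0.985, 0.0]
wrist_force: [-1.5, 0.3, -1.0]
finger_gap: 0.0205
grip_force: 39.5
clock: 18.78
tcp_pos: [0.388, -0.2394, 0.1631]
orientation: [-0.0, 0.172, 0.985, 0.0]
wrist_force: [-1.1, -0.9, -0.8]
finger_gap: 0.0206
grip_force: 39.5
```

Nose at 104 mm with no load: through the eye mouth. Continuing.

```bash
python3 -m inch '[0,0,0.1,0,0,0,0.1,0,0,0,0.1,0,0,0,0.1,0,0,0,0.1,0]'
python3 -m inch '[0,0,0.1,0,0,0,0.1,0,0,0,0.1,0,0,0,0.1,0,0,0,0,0]'
python3 -m inch '[0,0,0.1,0,0,0,0.1,0,0,0,0.1,0,0,0,0.1,0,0,0,0,0]'
```

```text
clock: 19.2
tcp_pos: [0.388, -0.2394, 0.1581]
orientation: [-0.0, 0.172, 0.985, 0.0]
wrist_force: [-0.8, 0.8, 0.1]
finger_gap: 0.0204
grip_force: 39.5
clock: 19.62
tcp_pos: [0.388, -0.2394, 0.154]
orientation: [-0.0, 0.172, 0.985, 0.0]
wrist_force: [-1.4, 0.6, -0.9]
finger_gap: 0.0204
grip_force: 39.5
clock: 20.03
tcp_pos: [0.388, -0.2393, 0.1501]
orientation: [-0.0, 0.172, 0.985, 0.0]
wrist_force: [-1.4, 2.1, 0.3]
finger_gap: 0.0207
grip_force: 39.6
```

Nose is at 91 mm, inside the lower lug. Now pressing past the sprung ball, watching the force.

```bash
python3 -m inch '[0,0,0.1,0,0,0,0.1,0,0,0,0.1,0,0,0,0,0,0,0,0,0]'
python3 -m inch '[0,0,0.1,0,0,0,0.1,0,0,0,0.1,0,0,0,0,0,0,0,0,0]'
python3 -m inch '[0,0,0.1,0,0,0,0.1,0,0,0,0.1,0,0,0,0,0,0,0,0,0]'
```

```text
clock: 20.45
tcp_pos: [0.388, -0.2393, 0.1473]
orientation: [0.0, 0.172, 0.985, 0.0]
wrist_force: [-2.4, 1.9, 2.1]
finger_gap: 0.0205
grip_force: 39.9
clock: 20.87
tcp_pos: [0.388, -0.2393, 0.1442]
orientation: [-0.0, 0.172, 0.985, 0.0]
wrist_force: [-2.0, 1.6, 2.3]
finger_gap: 0.0205
grip_force: 40.0
clock: 21.28
tcp_pos: [0.3881, -0.2394, 0.1414]
orientation: [0.0, 0.172, 0.985, 0.0]
wrist_force: [-3.2, 2.2, 4.8]
finger_gap: 0.0203
grip_force: 40.3
```

```bash
python3 -m inch '[0,0,0.1,0,0,0,0.1,0,0,0,0,0,0,0,0,0,0,0,0,0]'
python3 -m inch '[0,0,0.1,0,0,0,0.1,0,0,0,0,0,0,0,0,0,0,0,0,0]'
```

```text
clock: 21.7
tcp_pos: [0.3882, -0.2394, 0.1412]
orientation: [0.001, 0.172, 0.985, -0.0]
wrist_force: [-7.4, 6.0, 19.8]
finger_gap: 0.0204
grip_force: 41.7
clock: 22.12
tcp_pos: [0.3883, -0.2395, 0.141]
orientation: [0.001, 0.172, 0.985, -0.001]
wrist_force: [-11.6, 9.5, 34.8]
finger_gap: 0.0204
grip_force: 43.1
```

Hard stop at TCP 0.141, exactly the home height. Easing off the press, opening, then backing away.

```bash
python3 -m inch '[0,0,-0.2,0,0,0,-0.15,0,0,0,0,0,0,0,0,0,0,0,0,0]'
python3 -m inch '[0,0,0,0,0,0,0,0,0,0,0,0,0,0,0,0,0,0,0,0]' 0.2
python3 -m inch '[0,0,-1.5,0,0,0,-2,0,0,0,-2,0,0,0,-2,0,0,0,-2,0]'
python3 -m inch '[2,0,0,0,2,0,0,0,0,0,0,0,0,0,0,0,0,0,0,0]'
python3 - <<'E'
from h import *
import cv2
ci=eyes.camera_info("wrist"); s=get_state(); print(s["tcp_pos"])
im=eyes.read_camera("wrist")[:,:,::-1]
for z in (.150,.156): print(proj(ci,(.3883,-.2404,z)))
sc=eyes.read_camera("scene")[:,:,::-1]
cv2.imwrite("pics/w7.png",cv2.hconcat([cv2.resize(im[130:380,170:420],(400,400)),cv2.resize(sc[190:310,200:320],(400,400),interpolation=cv2.INTER_CUBIC)]))
E
```

```text
clock: 22.53
tcp_pos: [0.3881, -0.2394, 0.1414]
orientation: [0.0, 0.172, 0.985, 0.0]
wrist_force: [-3.6, 4.7, 10.9]
finger_gap: 0.0205
grip_force: 40.5
clock: 22.95
tcp_pos: [0.3882, -0.2396, 0.1405]
orientation: [-0.0, 0.172, 0.985, 0.0]
wrist_force: [1.0, 0.2, 0.9]
finger_gap: 0.0512
grip_force: 0.0
clock: 23.37
tcp_pos: [0.388, -0.2395, 0.2365]
orientation: [-0.0, 0.172, 0.985, 0.0]
wrist_force: [-0.6, -0.0, -1.0]
finger_gap: 0.0513
grip_force: 0.0
clock: 23.78
tcp_pos: [0.3508, -0.2263, 0.2358]
orientation: [0.0, 0.172, 0.985, -0.0]
wrist_force: [1.0, -0.2, -0.8]
finger_gap: 0.0512
grip_force: 0.0
[ 0.35083986 -0.22631635  0.23579543]
[278.67645172 271.4769288 ]
[278.67037456 275.20276228]
```

View pics/w7.png

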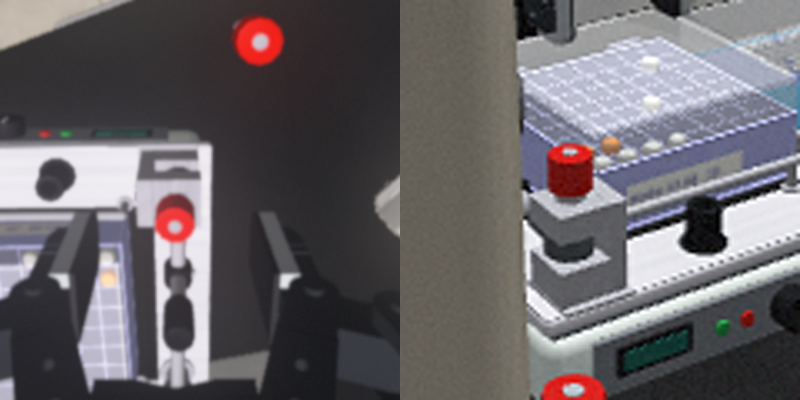

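The pin is upright in the fork with its collar seated and the eye captured between the lugs. The bar is shut, the bush is empty and the gripper is clear.

```bash
python3 -c "
from workcell import env; print(env.hand_in())"
```

```text
the job is handed in; nothing more can be done
None
```

I swung the gate bar shut, centred its eye between the two slide stops, and seated the pin with its collar home on the fork. I released it and handed the job in at about 24 s; the hand-in gave no verdict.

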